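# Set up the rack and hold the tweezer probe at its marked gap for the dry zero

## Task

Set up the conductivity calibration: stand the loose amber bottle and the empty white cup upright in the two empty cells of the rack, one to a cell, and let go of them. Then take the sprung tweezer probe off its rest by its thumb pads, squeeze it to its marked plate gap of 20 mm (its two plates must never meet) and, keeping it level, lower the plates into the cup so that they hang inside it touching neither wall nor bottom. Finish while still holding the probe there, steady at the mark, for the dry zero reading; the two amber bottles already in the rack and the hand meter stay where they are.

Things in the scene. Friction and masses are not known exactly. Their poses are not given: they have to be found in the camera images.
- rack: the rack: an aluminium rail fixed to the bench, 84 x 300 mm, 6 mm thick, with 22 mm high end plates, carrying four equal square cells in one row along its y axis, 71 mm apart; amber bottles stand in two of them, and which two differs from start to start. Origin: centre of its underside, on the bench; z up
- cell_1: one of the two EMPTY cells: grey, open at the top, 70 x 70 mm outside, 64 x 64 mm inside, 30 mm high, floor 3 mm thick. Origin: centre of its underside, 6 mm above the bench, so its inner floor is 9 mm and its rim 36 mm above the bench. z up, y along the row, x along the other walls
- cell_2: the other EMPTY cell of the rack, same shape and axes as cell_1
- standard_1: the loose amber glass bottle, on the bench in front of the rack: 44 mm across, 76 mm high (body up to 60 mm, cap 36 mm across above), about 70 g. Origin: centre of its underside, z up. To go into an empty cell
- standard_2: the same kind of amber bottle, already in a cell of the rack; leave it there. Origin: centre of its underside
- standard_3: the same kind of amber bottle, already in another cell of the rack; leave it there. Origin: centre of its underside
- cup: the empty white measuring cup, on the bench in front of the rack: round, open at the top, 56 mm across, 75 mm high, wall 2.5 mm (51 mm inside), bottom 4 mm thick, about 60 g. Origin: centre of its underside, z up. To go into an empty cell
- probe: the sprung tweezer probe, 75 g, lying level in its rest at the right: grey head (52 x 36 x 18 mm, plus a short stub) at its -x end, two steel legs along +x, one on the +y, one on the -y side. Origin: midway between the two black ribbed thumb pads, at mid-height of the legs, 90 mm above the bench in the rest; z up. Pads 30 mm long in x, 12 mm high. Its balance point is 10 to 25 mm behind the origin
- leg_left (a joint): hinge of the probe's +y leg in the head, 95 mm behind the origin, in rad: 0 at rest (sprung open), 0.075 at the mark, where both legs are parallel, 0.128 at the stop. Pad outer faces: 44 mm apart at rest, 30 mm at the mark. Plate gap = 20 + 1.63 x (pad distance - 30) mm, 43 mm at rest
- leg_right (a joint): hinge of the -y leg, same values; both legs close alike when the pads are squeezed. The pads take 3 N at first, 8 N at the mark, about 11 N at the stop (plates 3.5 mm apart): set it by finger opening, not by force. On the cross scale over the legs the longest, thickest line is the mark: it meets the outer side of this leg at the 20 mm gap
- plate_left (a point): centre of the inner face of the electrode plate (14 x 18 mm, upright) at the turned-down end of the +y leg: 60 mm ahead of the probe's origin in x, 50 mm below it; lower edge 59 mm below it. The plate gap is the distance from here to plate_right. The turned-down ends are 29 mm wide over all at the mark, 52 mm at rest
- plate_right (a point): centre of the inner face of the electrode plate at the turned-down end of the -y leg, otherwise as plate_left
- probe_rest: white rest fixed to the bench, base 200 x 74 x 8 mm. Post at x = -105 mm with a U cradle round the probe's head (cheek tops 93 mm above the bench); post at x = +38 mm with a crossbar (10 mm in x, 66 mm in y, top 85 mm) under the legs; nothing beside the thumb pads. The probe lifts straight up. Origin: on the bench under the probe's origin, same axes
- meter: white hand-held meter with blue keys lying on its back at the right behind the rest, 155 x 68 x 28 mm; leave it. Origin: centre of its underside
Not all that is in view belongs to the job. Leave any blue or yellow look-alike of the standard_1 alone.

How it is judged:
On the way, in this order (a step that is already met when the one before it is completed fails the run):
1. the loose amber bottle and the cup stand upright on the floors of the two empty cells, one in each, let go ((((horizontal distance between cup and cell_1 below 0.009 m and z of cup in the frame of cell_1 below 0.006 m and angle between cup's own z axis and vertical below 0.08 rad) and (horizontal distance between standard_1 and cell_2 below 0.016 m and z of standard_1 in the frame of cell_2 below 0.006 m and angle between standard_1's own z axis and vertical below 0.08 rad)) or ((horizontal distance between cup and cell_2 below 0.009 m and z of cup in the frame of cell_2 below 0.006 m and angle between cup's own z axis and vertical below 0.08 rad) and (horizontal distance between standard_1 and cell_1 below 0.016 m and z of standard_1 in the frame of cell_1 below 0.006 m and angle between standard_1's own z axis and vertical below 0.08 rad))) and contact force between the fingers and cup below 0.1 N and contact force between the fingers and standard_1 below 0.1 N), for 0.2 s.
2. the probe is lifted clear of its rest in the fingers (height (world z) of probe above 0.11 m and contact force between probe and probe_rest below 0.05 N and contact force between the fingers and probe above 1 N), for 0.1 s.
At the end, for the whole second after the job is handed in: Probe held only by the fingers, level within 0.3 rad, at rest, touching nothing else; plates 18 to 22 mm apart, both inside the cup (within 24 mm of its axis, centres 8 to 64 mm above its underside); cup and loose amber bottle upright within 0.08 rad on the floors of the two cells, one in each ((((horizontal distance between cup and cell_1 below 0.009 m and z of cup in the frame of cell_1 below 0.006 m and angle between cup's own z axis and vertical below 0.08 rad) and (horizontal distance between standard_1 and cell_2 below 0.016 m and z of standard_1 in the frame of cell_2 below 0.006 m and angle between standard_1's own z axis and vertical below 0.08 rad)) or ((horizontal distance between cup and cell_2 below 0.009 m and z of cup in the frame of cell_2 below 0.006 m and angle between cup's own z axis and vertical below 0.08 rad) and (horizontal distance between standard_1 and cell_1 below 0.016 m and z of standard_1 in the frame of cell_1 below 0.006 m and angle between standard_1's own z axis and vertical below 0.08 rad))) and horizontal distance between each of plate_left, plate_right and cup below 0.024 m and z of plate_left in the frame of cup between 0.008 and 0.064 m and z of plate_right in the frame of cup between 0.008 and 0.064 m and distance between plate_left and plate_right between 0.018 and 0.022 m and contact force between the fingers and probe above 1 N and contact force between probe and cup below 0.1 N and contact force between probe and rack below 0.1 N and contact force between probe and cell_1 below 0.1 N and contact force between probe and cell_2 below 0.1 N and contact force between probe and standard_1 below 0.1 N and contact force between probe and standard_2 below 0.1 N and contact force between probe and standard_3 below 0.1 N and contact force between probe and probe_rest below 0.1 N and angle between probe's own z axis and vertical below 0.3 rad and linear speed of each of probe, cup below 0.02 m/s); the arm keeps its last pose, push and grip.
It fails at once if the two plates meet (gap under 5 mm) (distance between plate_left and plate_right below 0.005 m).
It fails at once if an amber bottle already in the rack is tipped or shifted out of its place (over 20 mm or 0.3 rad) (distance of any of standard_2, standard_3 from where it was at the start of the episode above 0.02 m or angle between any of standard_2, standard_3's own z axis and vertical above 0.3 rad).
It fails at once if the hand meter is moved by more than 20 mm (distance of meter from where it was at the start of the episode above 0.02 m).
It also fails if it takes over 61 s, if anything falls off the work surface, if the arm or the gripper's body presses on something with over 40 N, if the wrist force passes 120 N, or if a joint passes its speed limit or range.

## Robot

A 6-joint arm with a two-finger parallel gripper is mounted at the origin on a cart in front of the work surface, level with it; the furniture and walls round the work are solid. World frame = base frame: x ahead of the robot, y to its left, z up, the work surface at z = 0. Lengths are in m, angles in rad, forces in N, time in s.
With the tool pointing down it reaches from about 0.35 to 0.85 m from the base axis. Payload 8.1 kg.
Tool frame: the origin (TCP) lies between the finger pads; the fingertips stand 11 mm ahead of it and the grasp point (between the pads) lies 8 mm behind it (tips_ahead is the z of the fingertips in the tool frame, in m); z points along the fingers, y is the line along which they close (so a half turn about z gives the same grasp; the last joint's range is limited). The gripper opens to 93 mm and grips with 3 to 60 N. Pads are 15 mm wide; open, the fingers measure 128 mm over their backs; the gripper's body (75 mm by 188 mm) begins 65 mm behind the grasp point.
Start: joints at [1.129, 0.13, 1.488, -0, 1.523, -0.085], TCP at [0.21, 0.562, 0.23] pointing down, gripper open.
Joint ranges: [-2.96, 2.96], [-0.89, 2.26], [0.02, 2.5], [-1.34, 4.48], [0, 2.73], [-2.66, 2.66]. Speed limits (rad/s): [2.39, 2.39, 2.79, 3.14, 3.14, 3.14].

## Interface

Orientations are given as a rotation vector (axis times angle).
In Python, from plant import read_state, read_camera, close_job, tips_ahead gives the robot as it stands. The module is installed in compiled form; this text tells all that it offers.
- The arm moves only by the tool move_arm, never from a script. Its argument "plan" is a list of rows, each a list of 7 numbers: the turn, a rotation vector about the tool's x, y, z in units of 6 degrees (1.0 is 6 degrees), then the shift along the tool's x, y, z in units of 25 mm (1.0 is 25 mm), then the finger opening in mm, from 0 to 93. A call has exactly 10 rows; each row shifts and turns the commanded pose from where the row before left it, along the tool's axes as they then stand; what a row does not reach is not made up. A row lasts 1/10 s, in which the tool goes at most 50 mm and 8.59 degrees, less where a joint would pass 70% of its speed; a pose out of reach is approached as far as the arm can. A call is refused whole if a number of a shift passes 1 or a number of a turn 1, either way. A call with a gripper value outside its range is refused whole. The fingers move at their own pace and stop on an object; "force" is the grip in N (left out, the last holds). Time passes only in rows, so rows that do not move let the fingers close, or fill a call up. It gives the time, the measured TCP pose, the force, the opening and the grip force at its end, in the units of the state.
- read_state(): the state, without advancing time (a new reading comes with each control period).
- read_camera(name): name is "side" or "top" or "wrist"; returns a dict with "frame" (420x560x3 uint8, red, green, blue), "z_map" (420x560 float32, m along the optical axis (not along the pixel's ray), 0 where there is no reading), "fx", "fy", "cx", "cy" (pixels), "distortion" ([k1, k2, p1, p2, k3] as OpenCV has them; the pictures are not rectified), "rvec" (rotation vector, rad) and "tvec" (3), from world to camera coordinates, as OpenCV has them. Camera axes: x right, y down, z forward; pixel columns grow to the right and rows downward; lengths in m; the calibration is good to about 2 mm. A picture is of the moment at which its call begins.
- close_job(): hands the job in; it is judged then, once.
The state is a dict: "t": time; "q": joint angles; "dq": joint speeds; "joint_torque": joint torques, N m; "tool_pos": TCP position; "orientation": TCP orientation; "force": force on the tool from outside, world axes, zero at the start; "wrist_torque": the same for the moment, N m; "opening": finger opening in m; "gripper_force": force on a finger pad.
Only numpy, scipy, OpenCV 4.12 (cv2) and the standard library are available. Lean on these libraries where they do the work, as an engineer would, in place of code of your own. Each camera call takes 0.05 s, during which the arm holds its last target. There are 200 camera calls.

## Working session

There is one attempt and no reset: what is moved stays moved. The work goes in short steps, Python scripts to look and compute and a tool call to move; the robot and the scene stay as the last step left them, time stands still between calls to the robot, and variables do not carry over. Pictures are saved under pics/ and viewed, at most 10 in all, crops included, and the job is handed in when it is done.

Besides the shell and the picture viewer there is one more tool, called after "Call:" as name(argument=value, ...), one argument or row to a line, values as JSON. move_arm: Moves the arm, as the interface text tells. Its arguments: {"type":"object","properties":{"plan":{"type":"array","items":{"type":"array","items":{"type":"number"}}},"force":{"type":"number"}},"required":["plan"]}

```bash
mkdir -p pics; cat > h.py <<'E'
import numpy as np, cv2
from plant import read_state, read_camera, close_job, tips_ahead
def cam(n):
    c=read_camera(n); c['K']=np.array([[c['fx'],0,c['cx']],[0,c['fy'],c['cy']],[0,0,1.]]); c['R']=cv2.Rodrigues(np.array(c['rvec'],float))[0]
    c['t']=np.array(c['tvec'],float).ravel(); c['d']=np.array(c['distortion'],float); return c
def cloud(c):
    h,w=c['z_map'].shape; u,v=np.meshgrid(np.arange(w),np.arange(h))
    p=cv2.undistortPoints(np.stack([u,v],-1).reshape(-1,1,2).astype(float),c['K'],c['d']).reshape(h,w,2)
    z=c['z_map'].astype(float); P=np.dstack([p[...,0]*z,p[...,1]*z,z]); W=(P-c['t'])@c['R']; W[z<=0]=np.nan; return W
def save(c,n): cv2.imwrite('pics/'+n,c['frame'][...,::-1])
E
python3 - <<'E'
from h import *
print(tips_ahead, read_state())
for n in('top','side'):
    c=cam(n); save(c,n+'0.png'); print(n,c['fx'],-c['R'].T@c['t'],c['R'][2]); np.savez(n+'0.npz',W=cloud(c),f=c['frame'])
E
```

```text
0.011 {'t': 0.0, 'q': array([ 1.12861543e+00,  1.31132393e-01,  1.48927045e+00, -1.44800671e-06,
        1.52294400e+00, -8.53885093e-02]), 'dq': array([-4.25563782e-04, -1.65619531e-03,  8.96100230e-04,  8.39417025e-04,
       -7.45974186e-05,  7.05239839e-04]), 'joint_torque': array([-2.55007202e-03, -5.59852767e+01, -4.91747832e+01,  7.65026081e-02,
        3.59539955e-02, -1.17494242e-04]), 'tool_pos': array([0.20930974, 0.56174666, 0.22860943]), 'orientation': array([-5.57398944e-01, -3.09128435e+00,  2.66037331e-03]), 'force': array([ 0.48942078, -0.11656695, -0.38643228]), 'wrist_torque': array([ 0.00803982,  0.01020501, -0.02294515]), 'gripper_force': 0.0, 'opening': 0.09295397373491643}
top 397.6886311475706 [ 0.30900411 -0.02415126  1.18220888] [ 0.19600134 -0.01060822 -0.98054625]
side 505.982635638639 [-0.04470141 -0.98277538  0.79499696] [ 0.42056675  0.73146776 -0.53672948]
```

View pics/top0.png

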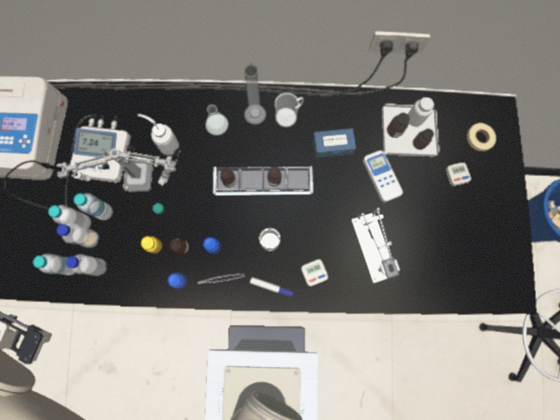

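View pics/side0.png

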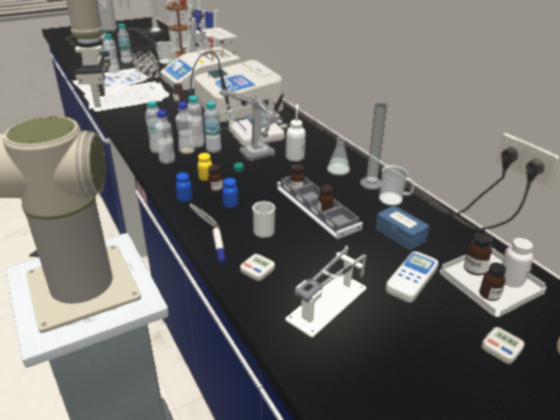

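The top view shows the rack at about (263,180), with amber bottles at (228,177) and (274,176). The empty cells are at (250,178) and (299,178), the cup at (270,240), and the probe on its rest at (375,247), head toward the robot.

Candidates for standard_1:
- Amber at (180,246): the only one that is amber and stands loose in front of the rack, so this is the one that fits.
- Yellow (151,244) and blue (212,245), (177,281): wrong colour.
- Ambers in the tray at (398,125) and (424,138): not in front of the rack.

I'll confirm with an enlarged crop.

```bash
python3 - <<'E'
from h import *
d=np.load('top0.npz');W=d['W'];f=d['f']
cv2.imwrite('pics/crop1.png',cv2.resize(f[160:300,130:410,::-1],None,fx=2.8,fy=2.8,interpolation=cv2.INTER_CUBIC))
def rep(n,u0,u1,v0,v1,z0,z1):
    P=W[v0:v1,u0:u1].reshape(-1,3);P=P[(P[:,2]>z0)&(P[:,2]<z1)]
    if len(P)<5: print(n,len(P));return
    r=cv2.minAreaRect(P[:,:2].astype(np.float32)*1000)
    print(n,len(P),'med',np.median(P,0).round(4),'min',P.min(0).round(3),'max',P.max(0).round(3),'rect',np.round(r[0],1),np.round(r[1],1),round(r[2],1))
rep('amber',165,195,230,262,.068,.09)
rep('amber body',165,195,230,262,.045,.09)
rep('yellow',138,165,230,256,.05,.09)
rep('blue1',200,225,230,256,.05,.09)
rep('blue2',165,190,268,292,.05,.09)
rep('cup',250,290,220,260,.06,.09)
rep('rack b1',215,238,160,190,.075,.1)
rep('rack b2',262,287,160,190,.075,.1)
rep('rack',205,322,155,205,.004,.03)
rep('cells rim',205,322,155,205,.031,.042)
rep('rest base',345,405,205,290,.004,.013)
rep('probe hi',345,405,200,285,.06,.14)
rep('head',345,405,240,285,.094,.14)
E
```

```text
amber 124 med [0.444  0.2529 0.0746] min [0.429 0.235 0.068] max [0.461 0.269 0.08 ] rect [444.7 252. ] [31.6 33.2] 2.7
amber body 184 med [0.443  0.2483 0.0732] min [0.424 0.232 0.046] max [0.464 0.269 0.08 ] rect [443.7 250.7] [37.4 38.8] 15.2
yellow 165 med [0.4458 0.3311 0.0741] min [0.429 0.315 0.05 ] max [0.464 0.353 0.08 ] rect [446.4 332.9] [34.6 36.7] 32.9
blue1 156 med [0.4489 0.1543 0.0742] min [0.432 0.136 0.05 ] max [0.469 0.173 0.079] rect [450.3 154.4] [36.1 37.1] 66.6
blue2 156 med [0.3478 0.247  0.0744] min [0.327 0.233 0.05 ] max [0.367 0.268 0.081] rect [348.  249.4] [34.1 36. ] 48.5
cup 91 med [ 0.4753 -0.0114  0.0742] min [ 0.443 -0.038  0.061] max [0.499 0.016 0.079] rect [471.3 -10.8] [55.7 53.6] 1.8
rack b1 119 med [0.6526 0.1196 0.0839] min [0.637 0.103 0.076] max [0.67  0.135 0.092] rect [653.7 118.9] [32.8 31.4] 2.6
rack b2 118 med [ 0.661  -0.0186  0.0843] min [ 0.643 -0.036  0.075] max [ 0.677 -0.003  0.089] rect [660.4 -19.6] [33.8 31.9] 1.6
rack 1922 med [0.6522 0.0152 0.0094] min [ 0.581 -0.163  0.004] max [0.745 0.199 0.03 ] rect [663.4  16.2] [157.7 362. ] 1.6
cells rim 439 med [0.6519 0.0168 0.0354] min [ 0.617 -0.127  0.031] max [0.697 0.158 0.042] rect [657.3  15.3] [ 72.2 282.9] 2.0
rest base 1199 med [ 0.4674 -0.3174  0.0075] min [ 0.336 -0.421  0.004] max [ 0.594 -0.236  0.013] rect [ 464.6 -326.7] [180.8 262.8] 88.2
probe hi 649 med [ 0.437  -0.3294  0.0948] min [ 0.36  -0.369  0.06 ] max [ 0.563 -0.266  0.105] rect [ 457.8 -324.1] [204.8  66.1] 19.0
head 288 med [ 0.4007 -0.3424  0.0977] min [ 0.36  -0.368  0.094] max [ 0.47  -0.301  0.105] rect [ 419.  -340.8] [120.8  43.2] 18.2
```

View pics/crop1.png

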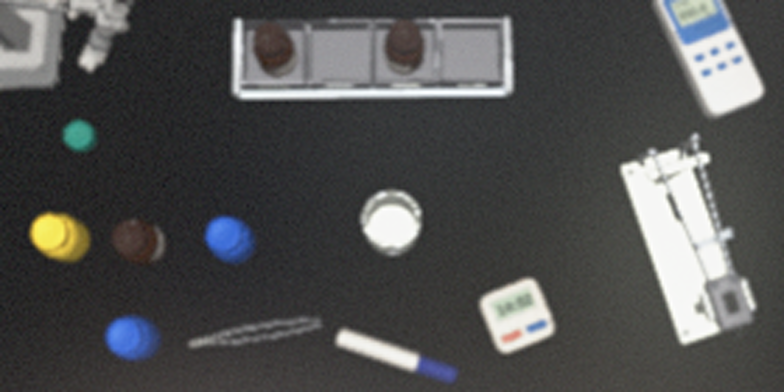

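The crop confirms it: the single loose amber bottle is at crop (140,240), between yellow (60,237) and blue (230,240). Rack yaw is about +2°, and the empty cells are near (0.656,0.051) and (0.661,-0.091). I'll turn the tool first so it closes along x.

Call:
move_arm(
  plan=[
    [0,0,1,0,0,0,70],
    [0,0,1,0,0,0,70],
    [0,0,1,0,0,0,70],
    [0,0,1,0,0,0,70],
    [0,0,1,0,0,0,70],
    [0,0,1,0,0,0,70],
    [0,0,1,0,0,0,70],
    [0,0,1,0,0,0,70],
    [0,0,1,0,0,0,70],
    [0,0,1,0,0,0,70],
  ],
  force=15,
)

```text
t: 1.1
tool_pos: [0.2094, 0.5619, 0.229]
orientation: [2.034, 2.394, -0.002]
force: [0.9, -0.5, -0.1]
opening: 0.07
gripper_force: 0.0
```

```bash
cat > go.py <<'E'
import sys; from h import *
# usage: go.py x y z(TCP) yaw_deg(of tool y)
from scipy.spatial.transform import Rotation as Rn
x,y,z,a=map(float,sys.argv[1:5]); s=read_state(); R=Rn.from_rotvec(s['orientation']).as_matrix()
a=np.deg2rad(a); Y=np.array([np.cos(a),np.sin(a),0]); Z=np.array([0,0,-1.])
if R[:,1]@Y<0: Y=-Y
T=np.c_[np.cross(Y,Z),Y,Z]
print('t',round(s['t'],2),'pos',s['tool_pos'].round(4),'open',round(s['opening'],4),'gf',round(s['gripper_force'],2),'F',np.round(s['force'],1),'q',s['q'].round(2))
D=np.array([x,y,z])-s['tool_pos']
print('turn units',(Rn.from_matrix(R.T@T).as_rotvec(degrees=True)/6).round(2),'shift units after turn',(T.T@D/.025).round(2),'before',(R.T@D/.025).round(2))
E
python3 go.py .4447 .252 .13 0
```

```text
t 1.1 pos [0.2094 0.5619 0.229 ] open 0.07 gf 0.0 F [ 0.9 -0.5 -0.1] q [1.13 0.13 1.49 0.   1.52 0.97]
turn units [-0.01  0.01  1.55] shift units after turn [-12.4    9.41   3.96] before [-13.75   7.28   3.97]
```

Call:
move_arm(
  plan=[
    [0,0,0.8,0,0,0,70],
    [0,0,0.75,0,0,0,70],
    [0,0,0,-1,0.75,0,70],
    [0,0,0,-1,0.75,0,70],
    [0,0,0,-1,0.75,0,70],
    [0,0,0,-1,0.75,0,70],
    [0,0,0,-1,0.75,0,70],
    [0,0,0,-1,0.75,0,70],
    [0,0,0,-1,0.75,0,70],
    [0,0,0,-1,0.75,0,70],
  ],
)

```text
t: 2.1
tool_pos: [0.3608, 0.3616, 0.2292]
orientation: [-2.216, -2.227, 0.001]
force: [0.3, -0.2, 0.2]
opening: 0.0702
gripper_force: 0.0
```

Call:
move_arm(
  plan=[
    [0,0,0,-1,0.8,0.5,70],
    [0,0,0,-1,0.8,0.5,70],
    [0,0,0,-1,0.8,0.5,70],
    [0,0,0,-1,0.8,0.5,70],
    [0,0,0,-0.4,0.2,0.5,70],
    [0,0,0,0,0,0.5,70],
    [0,0,0,0,0,0.5,70],
    [0,0,0,0,0,0.5,70],
    [0,0,0,0,0,0,70],
    [0,0,0,0,0,0,70],
  ],
)

```text
t: 3.1
tool_pos: [0.4453, 0.2539, 0.1294]
orientation: [-2.215, -2.228, 0.001]
force: [-0.2, 0.6, 0.1]
opening: 0.0699
gripper_force: 0.0
```

```bash
python3 go.py .4447 .252 .042 0; python3 - <<'E'
from h import *
c=cam('wrist');W=cloud(c);f=c['frame'].astype(int);save(c,'w1.png')
P=W.reshape(-1,3);C=f.reshape(-1,3)
m=(P[:,2]>.066)&(P[:,2]<.085)&(abs(P[:,0]-.445)<.04)&(abs(P[:,1]-.252)<.04)
r=cv2.minEnclosingCircle(P[m,:2].astype(np.float32)*1000);print(m.sum(),np.median(P[m],0),r,C[m].mean(0))
E
```

```text
t 3.1 pos [0.4453 0.2539 0.1294] open 0.0699 gf 0.0 F [-0.2  0.6  0.1] q [ 0.42 -0.03  1.84  0.    1.33  0.41]
turn units [-0.01  0.    0.06] shift units after turn [-0.08 -0.02  3.5 ] before [-0.08 -0.02  3.5 ]
1760 [0.44454093 0.25415219 0.07526417] ((444.4884948730469, 252.57713317871094), 17.867252349853516) [68.94034091 53.78295455 47.91704545]
```

Call:
move_arm(
  plan=[
    [0,0,0,-0.05,0,0.7,70],
    [0,0,0,0,0,0.7,70],
    [0,0,0,0,0,0.7,70],
    [0,0,0,0,0,0.7,70],
    [0,0,0,0,0,0.7,70],
    [0,0,0,0,0,0,70],
    [0,0,0,0,0,0,40],
    [0,0,0,0,0,0,40],
    [0,0,0,0,0,0,40],
    [0,0,0,0,0,0,40],
  ],
)

```text
t: 4.15
tool_pos: [0.4465, 0.2524, 0.0431]
orientation: [2.216, 2.226, 0.002]
force: [-1.7, 0.6, 0.6]
opening: 0.0429
gripper_force: 0.6
```

```bash
python3 go.py .656 .051 .11 2
```

```text
t 4.15 pos [0.4465 0.2524 0.0431] open 0.0429 gf 0.57 F [-1.7  0.6  0.6] q [0.41 0.07 1.91 0.   1.16 0.41]
turn units [ 0.01 -0.01 -0.29] shift units after turn [-8.34  8.1  -2.68] before [-8.09  8.35 -2.67]
```

Call:
move_arm(
  plan=[
    [0,0,0,0,0,0,25],
    [0,0,0,0,0,0,25],
    [0,0,0,0,0,-0.9,25],
    [0,0,-0.3,0,0,-0.9,25],
    [0,0,0,-1,0.3,-0.9,25],
    [0,0,0,-1,0.3,0,25],
    [0,0,0,-1,0.3,0,25],
    [0,0,0,-1,0.4,0,25],
    [0,0,0,-1,0.4,0,25],
    [0,0,0,-1,0.4,0,25],
  ],
)

```text
t: 5.15
tool_pos: [0.504, 0.1029, 0.1095]
orientation: [-2.181, -2.261, 0.0]
force: [0.4, -0.4, -0.7]
opening: 0.0421
gripper_force: 15.0
```

Call:
move_arm(
  plan=[
    [0,0,0,-1,0.6,0,25],
    [0,0,0,-1,0.6,0,25],
    [0,0,0,-0.3,0.8,0,25],
    [0,0,0,0,0.9,0,25],
    [0,0,0,0,0.9,0,25],
    [0,0,0,0,0.9,0,25],
    [0,0,0,0,0.8,0,25],
    [0,0,0,0,0.5,0,25],
    [0,0,0,0,0,0,25],
    [0,0,0,0,0,0,25],
  ],
)

```text
t: 6.15
tool_pos: [0.6552, 0.0519, 0.109]
orientation: [-2.181, -2.26, 0.001]
force: [0.2, -1.2, -0.5]
opening: 0.0421
gripper_force: 15.0
```

```bash
python3 go.py .656 .051 .054 2; python3 - <<'E'
from h import *
for n in ('top','wrist'):
    c=cam(n);W=cloud(c);save(c,n+'2.png');P=W.reshape(-1,3)
    m=(P[:,2]>.031)&(P[:,2]<.041)&(abs(P[:,0]-.66)<.06)&(abs(P[:,1]-.015)<.16)
    if m.sum()>20:
        q=P[m];r=cv2.minAreaRect(q[:,:2].astype(np.float32)*1000);print(n,m.sum(),r,q.min(0),q.max(0))
E
```

```text
t 6.15 pos [0.6552 0.0519 0.109 ] open 0.0421 gf 14.98 F [ 0.2 -1.2 -0.5] q [ 0.    0.36  1.44 -0.    1.34 -0.03]
turn units [-0.01  0.    0.01] shift units after turn [-0.04  0.03  2.2 ] before [-0.04  0.03  2.2 ]
top 195 ((657.088623046875, 15.423995971679688), (72.02323913574219, 282.8221130371094), 2.13043212890625) [ 0.62201374 -0.12704801  0.03102952] [0.69763896 0.15799929 0.04036726]
wrist 3232 ((655.5819091796875, 45.46820068359375), (70.28416442871094, 223.92391967773438), 2.236694574356079) [ 0.61630413 -0.06766685  0.03100694] [0.69458127 0.15837226 0.03819447]
```

View pics/wrist2.png

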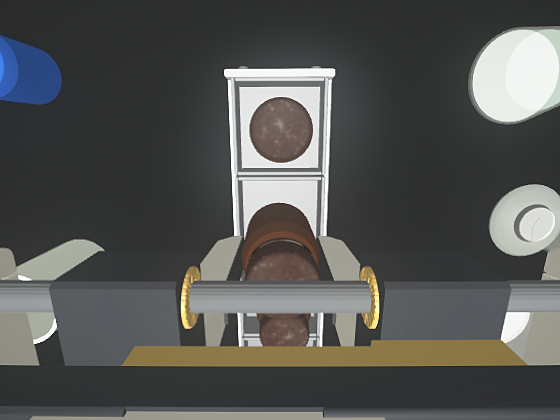

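The bottle is held upright over the empty cell at about (280,250), and the neighbouring amber bottle at (282,130) is clear. I'll lower and release it.

Call:
move_arm(
  plan=[
    [0,0,0,0,0,0.6,25],
    [0,0,0,0,0,0.6,25],
    [0,0,0,0,0,0.5,25],
    [0,0,0,0,0,0.3,25],
    [0,0,0,0,0,0.2,25],
    [0,0,0,0,0,0.05,25],
    [0,0,0,0,0,0,25],
    [0,0,0,0,0,0,60],
    [0,0,0,0,0,0,60],
    [0,0,0,0,0,0,70],
  ],
)

```text
t: 7.25
tool_pos: [0.6563, 0.0519, 0.0541]
orientation: [2.181, 2.26, 0.001]
force: [0.3, -0.1, -0.2]
opening: 0.0613
gripper_force: 0.0
```

```bash
python3 go.py .4713 -.0108 .13 0
```

```text
t 7.25 pos [0.6563 0.0519 0.0541] open 0.0613 gf 0.0 F [ 0.3 -0.1 -0.2] q [ 0.    0.42  1.47 -0.    1.25 -0.03]
turn units [0.01 0.   0.34] shift units after turn [-2.51 -7.4  -3.04] before [-2.24 -7.48 -3.04]
```

Call:
move_arm(
  plan=[
    [0,0,0,0,0,-0.5,70],
    [0,0,0,0,0,-1,70],
    [0,0,0,0,0,-1,78],
    [0,0,0.34,0,0,-0.5,78],
    [0,0,0,-0.5,-1,0,78],
    [0,0,0,-0.5,-1,0,78],
    [0,0,0,-0.5,-1,0,78],
    [0,0,0,-0.5,-1,0,78],
    [0,0,0,-0.5,-1,0,78],
    [0,0,0,0,-1,0,78],
  ],
)

```text
t: 8.25
tool_pos: [0.5053, -0.0119, 0.1296]
orientation: [2.221, 2.219, 0.001]
force: [-0.8, 0.4, 0.2]
opening: 0.0782
gripper_force: 0.0
```

Call:
move_arm(
  plan=[
    [0,0,0,0,-0.9,0,78],
    [0,0,0,0,-0.5,0,78],
    [0,0,0,0,0,0,78],
    [0,0,0,0,0,0,78],
    [0,0,0,0,0,0,78],
    [0,0,0,0,0,0,78],
    [0,0,0,0,0,0,78],
    [0,0,0,0,0,0,78],
    [0,0,0,0,0,0,78],
    [0,0,0,0,0,0,78],
  ],
)

```text
t: 9.25
tool_pos: [0.4708, -0.0106, 0.1283]
orientation: [-2.221, -2.222, 0.0]
force: [0.4, 0.0, 0.8]
opening: 0.078
gripper_force: 0.0
```

```bash
python3 - <<'E'
from h import *
for n in ('wrist','top'):
    c=cam(n);W=cloud(c);P=W.reshape(-1,3)
    for nm,x,y,z0,z1,rr in (('cup',.4713,-.0108,.066,.082,.045),('std1',.656,.051,.075,.095,.03)):
        m=(P[:,2]>z0)&(P[:,2]<z1)&(abs(P[:,0]-x)<rr)&(abs(P[:,1]-y)<rr)
        if m.sum()>20: q=P[m];print(n,nm,m.sum(),cv2.minEnclosingCircle(q[:,:2].astype(np.float32)*1000),np.median(q,0).round(4), q.min(0).round(4),q.max(0).round(4))
    # rim: cells
E
python3 go.py .4713 -.0108 .042 0
```

```text
wrist cup 1357 ((469.9297180175781, -10.873435974121094), 28.449920654296875) [ 0.4701 -0.0187  0.075 ] [ 0.4418 -0.0386  0.066 ] [0.4979 0.0174 0.0777]
wrist std1 1575 ((654.0177001953125, 52.082218170166016), 17.574880599975586) [0.6449 0.0508 0.0838] [0.6366 0.0345 0.075 ] [0.6582 0.0696 0.0866]
top std1 55 ((661.3005981445312, 49.988059997558594), 17.236637115478516) [0.6628 0.0483 0.084 ] [0.6531 0.0338 0.0786] [0.672  0.0662 0.0889]
t 9.35 pos [ 0.4708 -0.0106  0.1284] open 0.0782 gf 0.0 F [ 0.7 -0.1  1. ] q [-0.13 -0.15  1.96  0.    1.34 -0.13]
turn units [-0. -0.  0.] shift units after turn [-0.01  0.02  3.45] before [-0.01  0.02  3.45]
```

Call:
move_arm(
  plan=[
    [0,0,0,0,0,0.7,78],
    [0,0,0,0,0,0.7,78],
    [0,0,0,0,0,0.7,78],
    [0,0,0,0,0,0.7,78],
    [0,0,0,0,0,0.6,78],
    [0,0,0,0,0,0,78],
    [0,0,0,0,0,0,50],
    [0,0,0,0,0,0,45],
    [0,0,0,0,0,0,45],
    [0,0,0,0,0,0,45],
  ],
)

```text
t: 10.35
tool_pos: [0.4715, -0.0107, 0.0444]
orientation: [2.22, 2.221, 0.001]
force: [-1.1, 0.4, 4.2]
opening: 0.0557
gripper_force: 15.0
```

Call:
move_arm(
  plan=[
    [0,0,0,0,0,0,45],
    [0,0,0,0,0,0,45],
    [0,0,0,0,0,-0.9,45],
    [0,0,-0.34,0,0,-0.9,45],
    [0,0,0,-0.7,0.8,-0.9,45],
    [0,0,0,-0.7,0.8,0,45],
    [0,0,0,-0.7,0.8,0,45],
    [0,0,0,-0.7,0.8,0,45],
    [0,0,0,0,0.8,0,45],
    [0,0,0,0,0.8,0,45],
  ],
)

```text
t: 11.35
tool_pos: [0.5939, -0.077, 0.1106]
orientation: [-2.182, -2.259, 0.0]
force: [-0.5, 0.6, -0.4]
opening: 0.0556
gripper_force: 15.0
```

```bash
python3 go.py .661 -.091 .11 2; python3 - <<'E'
from h import *
c=cam('wrist');W=cloud(c);P=W.reshape(-1,3)
m=(P[:,2]>.031)&(P[:,2]<.041)&(abs(P[:,0]-.66)<.06)&(abs(P[:,1]-.015)<.16)
q=P[m];print(m.sum(),cv2.minAreaRect(q[:,:2].astype(np.float32)*1000),q.min(0),q.max(0))
E
```

```text
t 11.35 pos [ 0.5939 -0.077   0.1106] open 0.0556 gf 15.0 F [-0.5  0.6 -0.4] q [-0.21  0.21  1.62 -0.    1.31 -0.25]
turn units [-0. -0. -0.] shift units after turn [-0.65  2.66  0.02] before [-0.65  2.66  0.02]
4071 ((658.353515625, -20.968551635742188), (71.02149963378906, 203.01022338867188), 2.1333277225494385) [ 0.6192765  -0.12162843  0.03100005] [0.6960339  0.07915203 0.04096979]
```

Call:
move_arm(
  plan=[
    [0,0,0,-0.4,0.7,0,45],
    [0,0,0,-0.25,0.7,0,45],
    [0,0,0,0,0.7,0,45],
    [0,0,0,0,0.56,0,45],
    [0,0,0,0,0,0,45],
    [0,0,0,0,0,0,45],
    [0,0,0,0,0,0.5,45],
    [0,0,0,0,0,0.5,45],
    [0,0,0,0,0,0,45],
    [0,0,0,0,0,0,45],
  ],
)

```text
t: 12.4
tool_pos: [0.6592, -0.09, 0.0847]
orientation: [-2.18, -2.26, 0.002]
force: [0.9, 0.4, 0.3]
opening: 0.0554
gripper_force: 15.0
```

```bash
python3 go.py .661 -.091 .0545 2; python3 - <<'E'
from h import *
c=cam('wrist');save(c,'w3.png')
c=cam('side');save(c,'s3.png');x=c['frame'][150:270,260:400,::-1];cv2.imwrite('pics/s3c.png',np.hstack([cv2.resize(x,None,fx=4,fy=4,interpolation=cv2.INTER_CUBIC)]))
E
```

```text
t 12.4 pos [ 0.6592 -0.09    0.0847] open 0.0554 gf 15.0 F [0.9 0.4 0.3] q [-0.21  0.41  1.43 -0.    1.31 -0.25]
turn units [-0.02 -0.01  0.01] shift units after turn [-0.04  0.07  1.21] before [-0.04  0.07  1.21]
```

View pics/s3c.png

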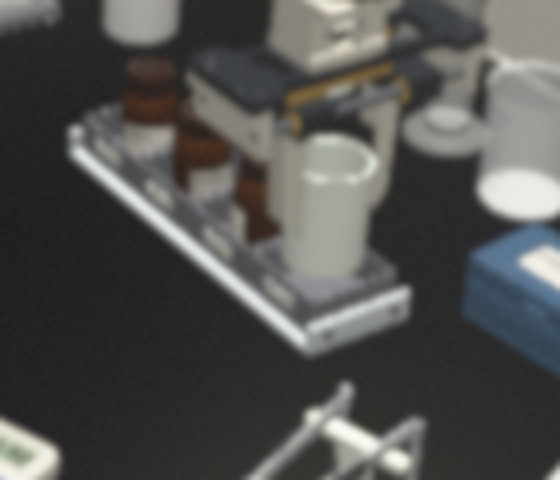

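The cup, at crop (325,210), is centred over the last cell, and the three ambers are standing in theirs. I'll lower it.

Call:
move_arm(
  plan=[
    [0,0,0,-0.04,0.07,0.2,45],
    [0,0,0,0,0,0.3,45],
    [0,0,0,0,0,0.3,45],
    [0,0,0,0,0,0.2,45],
    [0,0,0,0,0,0.1,45],
    [0,0,0,0,0,0.1,45],
    [0,0,0,0,0,0,45],
    [0,0,0,0,0,0,45],
    [0,0,0,0,0,0,60],
    [0,0,0,0,0,0,70],
  ],
)

```text
t: 13.5
tool_pos: [0.6624, -0.0911, 0.0564]
orientation: [2.181, 2.26, 0.001]
force: [1.1, 0.8, -0.2]
opening: 0.064
gripper_force: 0.0
```

Call:
move_arm(
  plan=[
    [0,0,0,0,0,0,75],
    [0,0,0,0,0,0,75],
    [0,0,0,0,0,-0.6,75],
    [0,0,0,0,0,-1,75],
    [0,0,0,0,0,-1,75],
    [0,0,0,0,0,-1,75],
    [0,0,0,0,0,-1,75],
    [0,0,0,0,-1,0,75],
    [0,0,0,0,-1,0,75],
    [0,0,0,0,-1,0,75],
  ],
)

```text
t: 14.5
tool_pos: [0.5867, -0.0938, 0.1726]
orientation: [2.18, 2.26, 0.001]
force: [-0.5, -0.5, 0.3]
opening: 0.0753
gripper_force: 0.0
```

```bash
python3 - <<'E'
from h import *
for n in ('wrist','top'):
    c=cam(n);W=cloud(c);P=W.reshape(-1,3); save(c,n+'4.png'); np.savez(n+'4.npz',W=W,f=c['frame'])
    for nm,x,y,z0,z1,rr in (('cup',.661,-.091,.077,.092,.035),('std1',.656,.051,.077,.095,.03)):
        m=(P[:,2]>z0)&(P[:,2]<z1)&(abs(P[:,0]-x)<rr)&(abs(P[:,1]-y)<rr)
        if m.sum()>20: q=P[m];print(n,nm,m.sum(),cv2.minEnclosingCircle(q[:,:2].astype(np.float32)*1000),np.median(q,0).round(4))
# probe / rest geometry from initial top cloud
d=np.load('top0.npz');W=d['W'];P=W[195:300,340:415].reshape(-1,3)
m=(P[:,2]>.09)&(P[:,2]<.12);q=P[m,:2];
d=np.load('top0.npz')['f'][195:300,340:415,::-1]
cv2.imwrite('pics/probe.png',cv2.resize(d,None,fx=5.6,fy=5.6,interpolation=cv2.INTER_CUBIC))
E
python3 go.py .45 -.33 .2 110
```

```text
wrist cup 862 ((662.4686279296875, -91.5501708984375), 28.693069458007812) [ 0.6738 -0.0871  0.0841]
wrist std1 2062 ((655.4414672851562, 51.676273345947266), 17.797346115112305) [0.6545 0.051  0.0844]
top std1 117 ((655.1556396484375, 51.098670959472656), 17.987499237060547) [0.6553 0.0508 0.0841]
t 14.6 pos [ 0.585  -0.0938  0.1718] open 0.0754 gf 0.0 F [ 0.5 -0.   0.4] q [-0.25  0.14  1.58 -0.    1.42 -0.28]
turn units [-0.    0.   12.01] shift units after turn [-8.31  7.03 -1.13] before [-9.25 -5.73 -1.12]
```

View pics/probe.png

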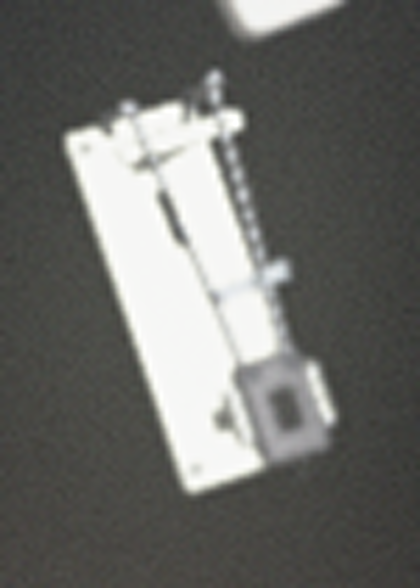

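Cup and loose bottle are both standing in their cells: cup at (0.6625,-0.0916), bottle at (0.655,0.051), both with tops at 0.084. In the crop the probe's head is at (285,408), the left pad at (172,215), and the tips at (125,108) and (213,80), heading about +18°. I'll turn and go there.

Call:
move_arm(
  plan=[
    [0,0,1,-0.3,-1,-0.2,75],
    [0,0,1,0,0,-0.2,75],
    [0,0,1,0,0,-0.2,75],
    [0,0,1,0,0,-0.2,75],
    [0,0,1,0,0,-0.2,75],
    [0,0,1,0,0,0,75],
    [0,0,1,0,0,0,75],
    [0,0,1,0,0,0,75],
    [0,0,1,0,0,0,75],
    [0,0,1,0,0,0,75],
  ],
)

```text
t: 15.6
tool_pos: [0.5633, -0.1022, 0.1971]
orientation: [3.021, 0.861, 0.002]
force: [0.6, -0.7, 0.6]
opening: 0.075
gripper_force: 0.0
```

```bash
python3 go.py .40 -.345 .2 108.5; python3 - <<'E'
from h import *
d=np.load('top0.npz');W=d['W'];f=d['f'].astype(int)
P=W.reshape(-1,3);C=f.reshape(-1,3)
m=(P[:,2]>.003)&(P[:,2]<.014)&(C.min(1)>170)&(abs(P[:,0]-.455)<.12)&(abs(P[:,1]+.325)<.09)
print(m.sum(),cv2.minAreaRect(P[m,:2].astype(np.float32)*1000))
E
```

```text
t 15.6 pos [ 0.5633 -0.1022  0.1971] open 0.075 gf 0.0 F [ 0.6 -0.7  0.6] q [-0.27  0.07  1.61  0.    1.46  0.75]
turn units [ 0.01 -0.01  2.22] shift units after turn [-9.28  7.14 -0.11] before [-10.67   4.81  -0.12]
1138 ((464.97772216796875, -327.3382568359375), (198.1708526611328, 85.97598266601562), 18.933759689331055)
```

Call:
move_arm(
  plan=[
    [0,0,0.8,0,0,0,75],
    [0,0,0.8,0,0,0,75],
    [0,0,0.6,-0.3,0.3,0,75],
    [0,0,0,-1,0.9,0,75],
    [0,0,0,-1,0.9,0,75],
    [0,0,0,-1,0.9,0,75],
    [0,0,0,-1,0.9,0,75],
    [0,0,0,-1,0.9,0,75],
    [0,0,0,-1,0.9,0,75],
    [0,0,0,-1,0.9,0,75],
  ],
)

```text
t: 16.6
tool_pos: [0.4437, -0.3191, 0.1973]
orientation: [3.098, 0.515, 0.002]
force: [0.4, -0.8, 0.0]
opening: 0.0748
gripper_force: 0.0
```

Call:
move_arm(
  plan=[
    [0,0,0,-1,0.5,0,75],
    [0,0,0,-1,0,0,75],
    [0,0,0,0,0,0,75],
    [0,0,0,0,0,0,75],
    [0,0,0,0,0,0,75],
    [0,0,0,0,0,0,75],
    [0,0,0,0,0,0,75],
    [0,0,0,0,0,0,75],
    [0,0,0,0,0,0,75],
    [0,0,0,0,0,0,75],
  ],
)

```text
t: 17.6
tool_pos: [0.4004, -0.3454, 0.1958]
orientation: [-3.099, -0.515, 0.0]
force: [0.6, 0.7, 0.3]
opening: 0.0753
gripper_force: 0.0
```

```bash
python3 go.py .455 -.327 .2 108.9; python3 - <<'E'
from h import *
c=cam('wrist');W=cloud(c);save(c,'w5.png');np.savez('w5.npz',W=W,f=c['frame'])
P=W.reshape(-1,3)
C=c['frame'].reshape(-1,3).astype(int)
m=(P[:,2]>.003)&(P[:,2]<.014)&(C.min(1)>150)&(abs(P[:,0]-.455)<.15)&(abs(P[:,1]+.325)<.12)
print('base',m.sum(),cv2.minAreaRect(P[m,:2].astype(np.float32)*1000))
m=(P[:,2]>.075)&(P[:,2]<.12)&(abs(P[:,0]-.46)<.15)&(abs(P[:,1]+.325)<.08)
print('hi',m.sum(),cv2.minAreaRect(P[m,:2].astype(np.float32)*1000))
E
```

```text
t 17.6 pos [ 0.4004 -0.3454  0.1958] open 0.0753 gf 0.0 F [0.6 0.7 0.3] q [-0.81 -0.04  1.73  0.    1.46  0.43]
turn units [-0.  0. -0.] shift units after turn [ 2.3   0.01 -0.17] before [ 2.3   0.01 -0.17]
base 7282 ((455.7160339355469, -325.1316223144531), (184.76242065429688, 73.52312469482422), 18.742868423461914)
hi 6366 ((456.2396545410156, -323.81243896484375), (205.48123168945312, 65.88919067382812), 18.166397094726562)
```

View pics/w5.png

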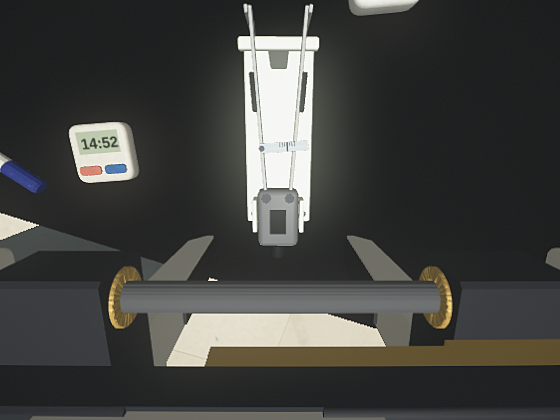

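The wrist view shows the probe symmetric to the fingers: pads at (253,92) and (303,92), head at (278,218), scale at (285,147), crossbar at row 43. Next I'll project the pads.

```bash
python3 - <<'E'
from h import *
c=cam('wrist')
def ray(u,v,z):
    p=cv2.undistortPoints(np.array([[[u,v]]],float),c['K'],c['d']).ravel(); d=c['R'].T@np.array([p[0],p[1],1]); o=-c['R'].T@c['t']; return o+d*(z-o[2])/d[2]
f=c['frame'].astype(int)
g=f.sum(2)
out=[]
for nm,u0,u1 in (('L',244,262),('R',296,312)):
    m=(g[55:130,u0:u1]<160); 
    # dark pixel over white base: rows with pad
    ys,xs=np.nonzero(m); rows=np.bincount(ys,minlength=75); print(nm,rows)
for u,v in((253,72),(253,92),(253,112),(303,72),(303,92),(303,112),(278,92),(278,43)):
    print(u,v,ray(u,v,.096 if v!=43 else .085).round(4))
P=np.load('w5.npz')['W'].reshape(-1,3)
a=np.deg2rad(18.6);X=np.array([np.cos(a),np.sin(a)]);Y=np.array([-X[1],X[0]])
m=(P[:,2]>.075)&(P[:,2]<.12)&(abs(P[:,0]-.46)<.15)&(abs(P[:,1]+.325)<.08);q=P[m]
s=q[:,:2]@X;t=q[:,:2]@Y
for k in np.arange(s.min(),s.max(),.01):
    n=(s>=k)&(s<k+.01); print(round(k,3),n.sum(),t[n].min().round(4),t[n].max().round(4),(t[n].min()+t[n].max())/2,q[n,2].max().round(4))
print('cam',-c['R'].T@c['t'])
E
```

```text
L [0 0 0 0 0 0 0 0 0 0 0 0 0 0 0 0 0 0 0 0 0 0 0 0 0 0 0 0 0 0 0 0 0 0 0 0 0
 0 0 0 0 0 0 0 0 0 0 0 0 0 0 0 0 0 0 0 0 0 0 0 0 0 0 0 0 0 0 0 0 0 0 0 0 0
 0]
R [0 0 0 0 0 0 0 0 0 0 0 0 0 0 0 0 0 0 1 0 0 0 0 1 0 0 0 0 0 0 0 0 0 0 0 0 0
 0 0 0 0 0 0 0 0 0 0 0 0 0 0 0 0 0 0 0 0 0 0 0 0 0 0 0 0 0 0 0 0 0 0 0 0 0
 0]
253 72 [ 0.5018 -0.2891  0.096 ]
253 92 [ 0.4877 -0.2936  0.096 ]
253 112 [ 0.4731 -0.2982  0.096 ]
303 72 [ 0.5145 -0.3263  0.096 ]
303 92 [ 0.5006 -0.3314  0.096 ]
303 112 [ 0.4862 -0.3366  0.096 ]
278 92 [ 0.4941 -0.3125  0.096 ]
278 43 [ 0.5306 -0.3     0.085 ]
0.226 127 -0.4588 -0.4477 -0.45323128997933526 0.097
0.236 297 -0.4713 -0.4361 -0.4537116194695428 0.1004
0.246 502 -0.4758 -0.4306 -0.4531545220063719 0.1016
0.256 560 -0.4765 -0.4307 -0.45361733441128027 0.1014
0.266 571 -0.4764 -0.431 -0.453675899605578 0.1021
0.276 546 -0.4762 -0.4309 -0.45353344680060215 0.102
0.286 280 -0.4704 -0.4366 -0.4535313559277635 0.1012
0.296 93 -0.4669 -0.4402 -0.45351379168841094 0.0971
0.306 91 -0.4675 -0.4394 -0.4534712380762391 0.0967
0.316 313 -0.478 -0.4373 -0.45764779230433184 0.0996
0.326 288 -0.478 -0.4372 -0.4576212030074853 0.0999
0.336 104 -0.4702 -0.4366 -0.4533606572894559 0.0968
0.346 130 -0.474 -0.4326 -0.453264688320949 0.098
0.356 228 -0.4754 -0.4311 -0.4532425293347644 0.0981
0.366 239 -0.476 -0.4304 -0.4531923680213926 0.0978
0.376 208 -0.4767 -0.4298 -0.45329275079811926 0.0974
0.386 121 -0.474 -0.4331 -0.453559755531428 0.0968
0.396 606 -0.4859 -0.4201 -0.4530360250751819 0.0971
0.406 750 -0.4858 -0.4201 -0.4529475691877073 0.0969
0.416 190 -0.4792 -0.4272 -0.45321475188958615 0.0971
0.426 122 -0.4794 -0.4269 -0.45312625926199085 0.0975
cam [ 0.46408963 -0.32433183  0.35105645]
```

```bash
python3 go.py .4868 -.3144 .082 108.7
```

```text
t 17.7 pos [ 0.4003 -0.3455  0.1959] open 0.075 gf 0.0 F [ 0.  -0.5 -0.1] q [-0.81 -0.04  1.73 -0.    1.46  0.43]
turn units [0.   0.   0.03] shift units after turn [ 3.68 -0.07  4.56] before [ 3.68 -0.06  4.55]
```

Call:
move_arm(
  plan=[
    [0,0,0.03,0.8,-0.07,0,66],
    [0,0,0,1,0,0,66],
    [0,0,0,1,0,0,66],
    [0,0,0,0.88,0,0.5,66],
    [0,0,0,0,0,0.9,66],
    [0,0,0,0,0,0.9,66],
    [0,0,0,0,0,0.6,66],
    [0,0,0,0,0,0,66],
    [0,0,0,0,0,0,66],
    [0,0,0,0,0,0,66],
  ],
)

```text
t: 18.7
tool_pos: [0.4876, -0.3151, 0.125]
orientation: [3.098, 0.509, 0.002]
force: [0.0, 0.4, 1.0]
opening: 0.066
gripper_force: 0.0
```

```bash
python3 go.py .4868 -.3144 .082 108.7;python3 - <<'E'
from h import *
c=cam('wrist');save(c,'w6.png')
E
```

```text
t 18.7 pos [ 0.4876 -0.3151  0.125 ] open 0.066 gf 0.0 F [0.  0.4 1. ] q [-0.66  0.15  1.66  0.    1.33  0.58]
turn units [ 0.02 -0.01 -0.01] shift units after turn [-0.02 -0.03  1.72] before [-0.02 -0.04  1.72]
```

View pics/w6.png

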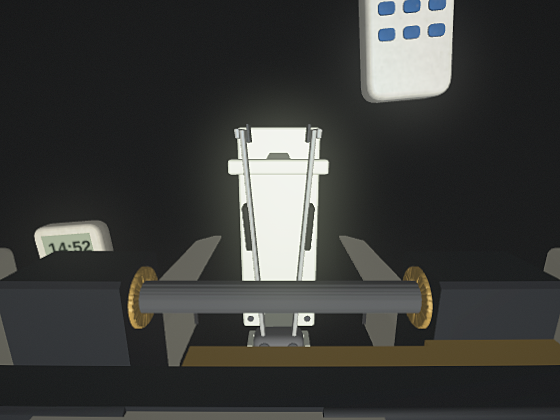

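The fingers straddle the pads, which are at (245,226) and (308,226). I'll descend and squeeze in stages.

Call:
move_arm(
  plan=[
    [0,0,0,-0.02,-0.03,0.5,66],
    [0,0,0,0,0,0.5,66],
    [0,0,0,0,0,0.5,66],
    [0,0,0,0,0,0.22,66],
    [0,0,0,0,0,0,60],
    [0,0,0,0,0,0,50],
    [0,0,0,0,0,0,44],
    [0,0,0,0,0,0,40],
    [0,0,0,0,0,0,38],
    [0,0,0,0,0,0,38],
  ],
  force=20,
)

```text
t: 19.75
tool_pos: [0.4867, -0.3141, 0.0811]
orientation: [3.099, 0.51, 0.002]
force: [-0.2, -0.1, 2.5]
opening: 0.0387
gripper_force: 6.0
```

```bash
python3 go.py .4868 -.3144 .082 108.7
```

```text
t 19.75 pos [ 0.4867 -0.3141  0.0811] open 0.0387 gf 5.98 F [-0.2 -0.1  2.5] q [-0.66  0.19  1.7   0.    1.25  0.58]
turn units [ 0.01 -0.01 -0.  ] shift units after turn [ 0.    0.01 -0.04] before [ 0.    0.01 -0.04]
```

Call:
move_arm(
  plan=[
    [0,0,0,0,0,0,36],
    [0,0,0,0,0,0,34],
    [0,0,0,0,0,0,32],
    [0,0,0,0,0,0,31],
    [0,0,0,0,0,0,30],
    [0,0,0,0,0,0,30],
    [0,0,0,0,0,0,30],
    [0,0,0,0,0,0,30],
    [0,0,0,0,0,0,30],
    [0,0,0,0,0,0,30],
  ],
)

```text
t: 20.75
tool_pos: [0.4867, -0.3141, 0.081]
orientation: [3.099, 0.51, 0.002]
force: [2.8, -0.0, 5.0]
opening: 0.0306
gripper_force: 10.4
```

```bash
python3 go.py .4868 -.3144 .182 90; python3 go.py .6 -.1 .13 90
```

```text
t 20.75 pos [ 0.4867 -0.3141  0.081 ] open 0.0306 gf 10.43 F [ 2.8 -0.   5. ] q [-0.66  0.19  1.7   0.    1.25  0.58]
turn units [ 0.01 -0.01  3.11] shift units after turn [ 0.    0.01 -4.04] before [ 0.    0.02 -4.04]
t 20.75 pos [ 0.4867 -0.3141  0.081 ] open 0.0306 gf 10.43 F [ 2.8 -0.   5. ] q [-0.66  0.19  1.7   0.    1.25  0.58]
turn units [ 0.01 -0.01  3.11] shift units after turn [ 4.53 -8.56 -1.96] before [ 7.04 -6.66 -1.96]
```

Call:
move_arm(
  plan=[
    [0,0,0,0,0,-0.1,30],
    [0,0,0,0,0,-0.2,30],
    [0,0,0,0,0,-0.3,30],
    [0,0,0,0,0,-0.4,30],
    [0,0,0,0,0,-0.5,30],
    [0,0,0,0,0,-0.6,30],
    [0,0,0,0,0,-0.6,30],
    [0,0,0,0,0,-0.5,30],
    [0,0,0,0,0,-0.4,30],
    [0,0,0,0,0,-0.2,30],
  ],
)

```text
t: 21.75
tool_pos: [0.4866, -0.3142, 0.1771]
orientation: [3.099, 0.51, 0.002]
force: [0.3, 0.0, -0.3]
opening: 0.0302
gripper_force: 8.3
```

```bash
python3 go.py .6 -.1 .17 92;python3 - <<'E'
from h import *
c=cam('wrist');save(c,'w7.png'); W=cloud(c); np.savez('w7.npz',W=W)
x=c['frame'][90:350,120:440,::-1];cv2.imwrite('pics/w7c.png',cv2.resize(x,None,fx=2.3,fy=2.3))
E
```

```text
t 21.75 pos [ 0.4866 -0.3142  0.1771] open 0.0302 gf 8.25 F [ 0.3  0.  -0.3] q [-0.66  0.1   1.61 -0.    1.42  0.58]
turn units [ 0.01 -0.01  2.78] shift units after turn [ 4.83 -8.4   0.28] before [ 7.04 -6.66  0.28]
```

View pics/w7c.png

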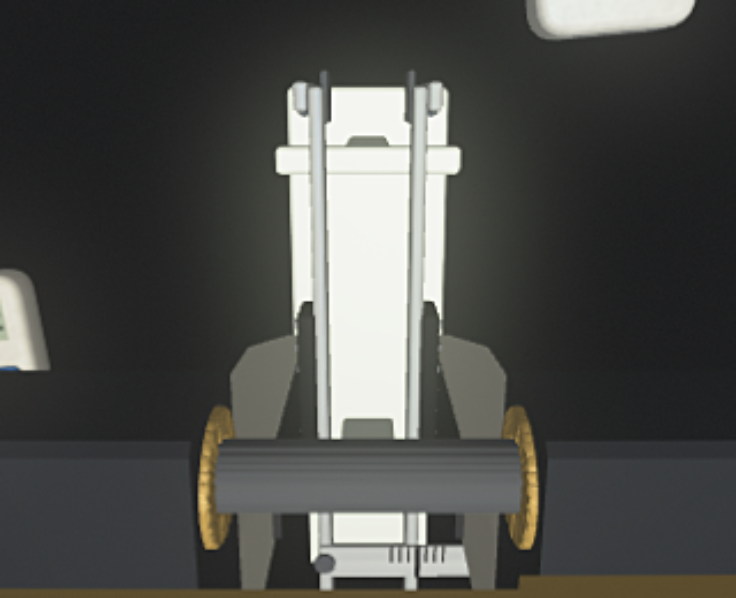

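The legs are parallel, and the long scale line meets the leg's outer side at crop (417,560), so the gap is at the mark. I'll check the pitch and the plates' position relative to the TCP.

```bash
cat > pr.py <<'E'
from h import *
from scipy.spatial.transform import Rotation as Rn
s=read_state(); c=cam('wrist'); P=cloud(c).reshape(-1,3)
R=Rn.from_rotvec(s['orientation']).as_matrix(); L=(P-s['tool_pos'])@R   # tool coords
# legs: x forward, z down; origin expected at x=+.007,z=-.008
m=(L[:,0]>.01)&(L[:,0]<.085)&(abs(L[:,1])<.022)&(L[:,2]<.02)&(L[:,2]>-.04)
q=L[m]
for sg in(-1,1):
  for k in np.arange(.01,.085,.01):
    n=(q[:,0]>=k)&(q[:,0]<k+.01)&(q[:,1]*sg>0)
    if n.sum()>5: print(sg,round(k,3),n.sum(),'ytop',np.round(np.percentile(q[n,1],[2,50,98]),4),'z',np.round(np.percentile(q[n,2],[5,25]),4))
m=(L[:,0]>.04)&(L[:,0]<.1)&(abs(L[:,1])<.03)&(L[:,2]>.012)&(L[:,2]<.06)
for sg in(-1,1):
  q=L[m&(L[:,1]*sg>0)]
  if len(q)>5: print('plate',sg,len(q),np.percentile(q,[2,50,98],axis=0).round(4).tolist())
E
python3 pr.py
```

```text
-1 0.01 274 ytop [-0.0171 -0.0116 -0.0084] z [-0.0159 -0.0152]
-1 0.02 217 ytop [-0.0149 -0.0106 -0.0084] z [-0.0155 -0.0145]
-1 0.03 149 ytop [-0.0114 -0.0095 -0.0084] z [-0.0151 -0.0143]
-1 0.04 147 ytop [-0.0113 -0.0097 -0.0085] z [-0.0149 -0.0143]
-1 0.05 165 ytop [-0.0115 -0.0096 -0.0085] z [-0.015  -0.0146]
-1 0.06 234 ytop [-0.0144 -0.0107 -0.0086] z [-0.0151 -0.0145]
-1 0.07 21 ytop [-0.0143 -0.0125 -0.0117] z [-0.0145 -0.0139]
1 0.01 279 ytop [0.0092 0.0125 0.0201] z [-0.0159 -0.0151]
1 0.02 213 ytop [0.0092 0.0114 0.0154] z [-0.0152 -0.0145]
1 0.03 145 ytop [0.0092 0.0103 0.0122] z [-0.015  -0.0142]
1 0.04 152 ytop [0.0092 0.0106 0.0122] z [-0.0151 -0.0144]
1 0.05 154 ytop [0.0092 0.0105 0.012 ] z [-0.015  -0.0144]
1 0.06 242 ytop [0.0093 0.0112 0.015 ] z [-0.0152 -0.0145]
1 0.07 22 ytop [0.0123 0.0133 0.0151] z [-0.0143 -0.0138]
plate -1 84 [[0.062, -0.012, 0.0282], [0.0699, -0.0103, 0.0324], [0.0747, -0.0102, 0.0455]]
plate 1 71 [[0.062, 0.0107, 0.0306], [0.0709, 0.011, 0.0325], [0.075, 0.0127, 0.0417]]
```

The probe is level, with the plates' centre at tool (0.0675, 0.0004, 0.042). I'll move it over the cup.

Call:
move_arm(
  plan=[
    [0,0,0.2,0,0,0,30],
    [0,0,0.4,0,0,0,30],
    [0,0,0.5,0,0,0,30],
    [0,0,0.5,0,0,0,30],
    [0,0,0.5,0,0,0,30],
    [0,0,0.4,0,0,0,30],
    [0,0,0.28,0,0,0,30],
    [0,0,0,0.1,-0.2,0,30],
    [0,0,0,0.2,-0.4,0,30],
    [0,0,0,0.3,-0.6,0,30],
  ],
)

```text
t: 22.85
tool_pos: [0.5003, -0.2826, 0.1752]
orientation: [-3.141, -0.054, 0.0]
force: [1.2, 1.0, -0.2]
opening: 0.0302
gripper_force: 8.3
```

Call:
move_arm(
  plan=[
    [0,0,0,0.4,-0.7,0,30],
    [0,0,0,0.4,-0.8,0,30],
    [0,0,0,0.4,-0.8,0,30],
    [0,0,0,0.4,-0.8,0,30],
    [0,0,0,0.4,-0.8,0,30],
    [0,0,0,0.4,-0.7,0,30],
    [0,0,0,0.4,-0.6,0,30],
    [0,0,0,0.3,-0.4,0,30],
    [0,0,0,0.2,-0.2,0,30],
    [0,0,0,0,0,0,30],
  ],
)

```text
t: 23.85
tool_pos: [0.578, -0.1346, 0.1754]
orientation: [-3.141, -0.057, -0.0]
force: [0.1, -0.3, -0.4]
opening: 0.0305
gripper_force: 8.3
```

```bash
python3 go.py .5945 -.0939 .093 92
```

```text
t 23.85 pos [ 0.578  -0.1346  0.1754] open 0.0305 gf 8.25 F [ 0.1 -0.3 -0.4] q [-0.32  0.14  1.57  0.    1.42  1.22]
turn units [-0.   -0.    0.01] shift units after turn [ 0.71 -1.6   3.3 ] before [ 0.72 -1.6   3.3 ]
```

Call:
move_arm(
  plan=[
    [0,0,0,0.1,-0.2,0,30],
    [0,0,0,0.2,-0.4,0,30],
    [0,0,0,0.2,-0.4,0,30],
    [0,0,0,0.12,-0.3,0,30],
    [0,0,0,0.09,-0.2,0,30],
    [0,0,0,0,-0.1,0,30],
    [0,0,0,0,0,0,30],
    [0,0,0,0,0,0,30],
    [0,0,0,0,0,0,30],
    [0,0,0,0,0,0,30],
  ],
)

```text
t: 24.85
tool_pos: [0.5938, -0.0952, 0.1754]
orientation: [3.141, 0.054, 0.0]
force: [-0.6, 0.4, -1.3]
opening: 0.0305
gripper_force: 8.3
```

```bash
python3 go.py .5945 -.0939 .093 92; python3 pr.py | grep -e plate -e 0.05; python3 - <<'E'
from h import *
from scipy.spatial.transform import Rotation as Rn
s=read_state();R=Rn.from_rotvec(s['orientation']).as_matrix()
print('plates at',s['tool_pos']+R@[.0675,.0004,.042])
c=cam('wrist');save(c,'w8.png');P=cloud(c).reshape(-1,3)
m=(P[:,2]>.079)&(P[:,2]<.09)&(np.hypot(P[:,0]-.662,P[:,1]+.0915)<.04);q=P[m,:2]
A=np.c_[2*q,np.ones(len(q))];x=np.linalg.lstsq(A,(q**2).sum(1),rcond=None)[0];print('cup fit',m.sum(),x[:2],np.sqrt(x[2]+x[:2]@x[:2]),cv2.minEnclosingCircle(q.astype(np.float32)*1000))
E
```

```text
t 24.85 pos [ 0.5938 -0.0952  0.1754] open 0.0305 gf 8.25 F [-0.6  0.4 -1.3] q [-0.24  0.16  1.55 -0.    1.43  1.29]
turn units [ 0. -0. -0.] shift units after turn [ 0.03 -0.05  3.3 ] before [ 0.03 -0.05  3.3 ]
-1 0.05 168 ytop [-0.0116 -0.0098 -0.0087] z [-0.0151 -0.0145]
1 0.04 152 ytop [0.0091 0.0105 0.012 ] z [-0.0148 -0.0143]
1 0.05 155 ytop [0.0091 0.0103 0.0119] z [-0.015  -0.0142]
plate -1 82 [[0.0622, -0.0121, 0.0272], [0.0703, -0.0105, 0.0327], [0.0748, -0.0103, 0.0447]]
plate 1 72 [[0.0621, 0.0106, 0.0239], [0.0711, 0.0108, 0.0324], [0.0751, 0.0126, 0.0409]]
plates at [ 0.66128867 -0.09325053  0.13342172]
cup fit 822 [ 0.66240766 -0.09118814] 0.026632207539809556 ((662.4657592773438, -91.15164947509766), 28.381669998168945)
```

View pics/w8.png

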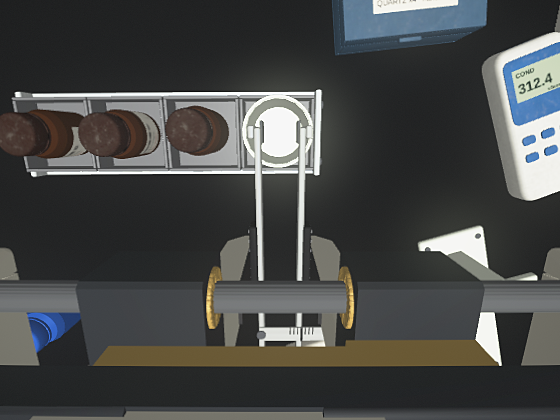

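The plates at about (257,132) and (303,132) hang over the cup at (278,132). A correction of about +1 mm in x and +2 mm in y is due. Then I'll lower.

Call:
move_arm(
  plan=[
    [0,0,0,0.04,-0.08,0.1,30],
    [0,0,0,0,0,0.2,30],
    [0,0,0,0,0,0.4,30],
    [0,0,0,0,0,0.4,30],
    [0,0,0,0,0,0.5,30],
    [0,0,0,0,0,0.5,30],
    [0,0,0,0,0,0.5,30],
    [0,0,0,0,0,0.4,30],
    [0,0,0,0,0,0.2,30],
    [0,0,0,0,0,0.1,30],
  ],
)

```text
t: 25.95
tool_pos: [0.5945, -0.0928, 0.0921]
orientation: [-3.141, -0.055, 0.001]
force: [-0.1, 0.4, -0.4]
opening: 0.0305
gripper_force: 8.3
```

Call:
move_arm(
  plan=[
    [0,0,0,0,0,0,30],
    [0,0,0,0,0,0,30],
    [0,0,0,0,0,0,30],
    [0,0,0,0,0,0,30],
    [0,0,0,0,0,0,30],
    [0,0,0,0,0,0,30],
    [0,0,0,0,0,0,30],
    [0,0,0,0,0,0,30],
    [0,0,0,0,0,0,30],
    [0,0,0,0,0,0,30],
  ],
)

```text
t: 26.95
tool_pos: [0.5948, -0.0929, 0.0929]
orientation: [-3.141, -0.055, -0.0]
force: [0.6, 0.8, -1.1]
opening: 0.0305
gripper_force: 8.3
```

```bash
python3 go.py .5950 -.0935 .093 92; python3 pr.py | grep -e plate -e 0.05 -e 0.02; python3 - <<'E'
from h import *
from scipy.spatial.transform import Rotation as Rn
s=read_state();R=Rn.from_rotvec(s['orientation']).as_matrix()
print('plates at',s['tool_pos']+R@[.0675,.0004,.042], s['opening'])
c=cam('wrist');P=cloud(c).reshape(-1,3)
m=(P[:,2]>.079)&(P[:,2]<.088)&(np.hypot(P[:,0]-.662,P[:,1]+.0915)<.032)&(np.hypot(P[:,0]-.662,P[:,1]+.0915)>.022);q=P[m,:2]
print('cup',m.sum(),cv2.minEnclosingCircle(q.astype(np.float32)*1000))
E
```

```text
t 26.95 pos [ 0.5948 -0.0929  0.0929] open 0.0305 gf 8.25 F [ 0.6  0.8 -1.1] q [-0.24  0.24  1.62  0.    1.28  1.3 ]
turn units [-0. -0. -0.] shift units after turn [ 0.01  0.02 -0.  ] before [ 0.01  0.02 -0.  ]
-1 0.01 310 ytop [-0.0209 -0.0123 -0.0085] z [-0.032  -0.0153]
-1 0.02 220 ytop [-0.015  -0.0108 -0.0085] z [-0.0156 -0.0145]
-1 0.05 258 ytop [-0.0217 -0.0107 -0.0087] z [-0.0149 -0.014 ]
-1 0.07 29 ytop [-0.022  -0.0133 -0.0118] z [-0.0147 -0.0142]
-1 0.08 90 ytop [-0.0218 -0.0201 -0.018 ] z [0.0077 0.0084]
1 0.01 307 ytop [0.0091 0.0125 0.021 ] z [-0.0265 -0.0152]
1 0.02 218 ytop [0.0091 0.0113 0.0153] z [-0.0154 -0.0146]
1 0.04 412 ytop [0.0011 0.01   0.0205] z [-0.0145 -0.0135]
1 0.05 202 ytop [0.0091 0.0108 0.0217] z [-0.0149 -0.0141]
1 0.08 52 ytop [0.019  0.0209 0.0219] z [0.0076 0.0089]
plate -1 1477 [[0.0425, -0.0249, 0.0128], [0.0733, -0.0178, 0.0324], [0.099, -0.0006, 0.0588]]
plate 1 1531 [[0.0426, 0.0011, 0.0126], [0.0729, 0.0189, 0.0322], [0.0989, 0.0261, 0.0586]]
plates at [ 0.66224786 -0.09093797  0.0508568 ] 0.03043377087480644
cup 2205 ((662.4517822265625, -91.1873550415039), 28.442733764648438)
```

Centred to within about 1 mm. I'll trim the squeeze slightly toward exactly 20 mm and hand in.

Call:
move_arm(
  plan=[
    [0,0,0,0,0,0,29.6],
    [0,0,0,0,0,0,29.6],
    [0,0,0,0,0,0,29.6],
    [0,0,0,0,0,0,29.6],
    [0,0,0,0,0,0,29.6],
    [0,0,0,0,0,0,29.6],
    [0,0,0,0,0,0,29.6],
    [0,0,0,0,0,0,29.6],
    [0,0,0,0,0,0,29.6],
    [0,0,0,0,0,0,29.6],
  ],
)

```text
t: 28.05
tool_pos: [0.5948, -0.0929, 0.0929]
orientation: [3.141, 0.055, 0.0]
force: [-0.1, 0.3, -0.6]
opening: 0.0302
gripper_force: 8.5
```

```bash
python3 go.py .5950 -.0935 .093 92; python3 -c "
from plant import *
s=read_state(); o=s['opening']; print(o)
if .0290<o<.0309: print(close_job())"
```

```text
t 28.05 pos [ 0.5948 -0.0929  0.0929] open 0.0302 gf 8.54 F [-0.1  0.3 -0.6] q [-0.24  0.24  1.62 -0.    1.28  1.3 ]
turn units [ 0. -0. -0.] shift units after turn [ 0.01  0.02 -0.  ] before [ 0.01  0.02 -0.  ]
0.030163890169546282
the job is handed in; nothing more can be done
None
```

I handed the job in at 28 s, with no verdict returned: the amber bottle and cup stand in the two empty cells, and the probe is held level in the cup, plates about 20 mm apart and centred to within about 1 mm.

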